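Stack a slip-ring rotor on its assembly spindle

ROBOT

A 6-joint arm with a two-finger parallel gripper is mounted at the origin on a cart in front of the work surface, level with it; the furniture and walls round the work are solid. World frame = base frame: x ahead of the robot, y to its left, z up, the work surface at z = 0. Lengths are in m, angles in degrees, forces in N, time in s.
With the tool pointing down it reaches from about 0.3 to 0.75 m from the base axis. Payload 8.5 kg.
Tool frame: the origin (TCP) lies on the centre line of the jaws, within the pads' length; the fingertips stand 11 mm ahead of it and the grasp point (between the pads) lies 8 mm behind it; z points along the fingers, y is the line along which they close (so a half turn about z gives the same grasp; the last joint's range is limited). The gripper opens to 85 mm and grips with 20 to 120 N. Pads are 22 mm wide; open, the fingers measure 114 mm over their backs; the gripper's body (76 mm by 85 mm) begins 54 mm behind the grasp point. The pads swing forward as they close: fully open they stand 13 mm farther back than shut.
Start: joints at [-88.826, 21.807, 74.336, -0, 83.858, -12.336], TCP at [0.128, -0.535, 0.242] pointing down, gripper open.
Joint ranges: [-178.18, 178.18], [-50.72, 133.34], [12.68, 142.11], [-81.47, 261.47], [9.98, 163.14], [-165.26, 165.26]. Speed limits (degrees/s): [136.94, 136.94, 180, 180, 180, 180].

INTERFACE

Orientations are given as a 3x3 rotation matrix whose columns are the frame's x, y, z axes.
In Python, from rig import env, camrig, status, close_job gives the robot as it stands (env), with the cameras (camrig), the readings (status) and the job as plain functions.
- The arm moves only by the shell command python3 nudge.py 'ROWS' [FORCE]. ROWS is one flat JSON list of numbers that holds 1 to 10 rows one after another, with no inner brackets; each row has 5 numbers: dx, dy, dz in shares of the most that a row can go, 1 being 50 mm, then a turn about the tool's z in a scale on which 1.0 is 60 degrees, then the finger opening in m; each row shifts and turns the commanded pose from where the row before left it, along the tool's axes as they then stand; what a row does not reach is not made up. A row lasts 1/10 s, in which the tool goes at most 0.05 m and 8.59 degrees, less where a joint would pass 70% of its speed; a pose out of reach is approached as far as the arm can. The fingers move at their own pace and stop on an object; FORCE is the grip in N (left out, the last holds). Time passes only in rows, so rows that do not move let the fingers close. It prints the time, the measured TCP pose, the force, the opening and the grip force at its end. No shift or turn number may pass 1 either way. Input that does not fit is refused with a message, and nothing moves.
- status.observe(): the state, without advancing time (a new reading comes with each control period).
- camrig.get_image(name): name is "scene" or "top" or "wrist"; returns a dict with "pixels" (400x640x3 uint8, red, green, blue), "K" (3x3 intrinsics, pixels), "extrinsics" (4x4, takes a point from world to camera coordinates). Camera axes: x right, y down, z forward; pixel columns grow to the right and rows downward; lengths in m; the calibration is good to about 2 mm. A picture is of the moment at which its call begins. There is no depth.
- close_job(): hands the job in; it is judged then, once.
The state is a dict: "time_s": time; "q": joint angles; "qvel": joint speeds; "joint_efforts": joint torques, N m; "position": TCP position; "tool_rot": TCP orientation; "ft_force": force on the tool from outside, world axes, zero at the start; "wrist_torque": the same for the moment, N m; "grip_width": finger opening in m; "gripper_force": force on a finger pad.
Only numpy, scipy, OpenCV 4.12 (cv2) and the standard library are available. Lean on these libraries where they do the work, as an engineer would, in place of code of your own. Each camera call takes 0.05 s, during which the arm holds its last target. There are 200 camera calls.

TASK

Build up the slip-ring rotor on the upright spindle of the assembly stand, largest part at the bottom and smallest on top, all with their hubs upwards: first the blue drive collar, which must be gently turned on the spindle until its hidden slots find the three dogs and it drops fully home on the seat, then the copper ring resting on it, then the brass ring. Lower each part by hand until it rests rather than letting it fall down the spindle, never ram a part against the stand, and leave the mouse, the white box and the yellow tin where they are.

Things in the scene. Friction and masses are not known exactly. Their poses are not given: they have to be found in the camera images.
- stand: Grey round assembly stand, fixed to the bench, base 120 mm across; origin at the centre of its underside, z up along the spindle. A steel rotor (seat disc, three dogs, spindle) turns in it, from an unknown start angle that is not reported. It is stiff (0.3 N m): a collar pressed on the dogs with about 5 N slides round over them; once engaged, rotor and collar turn together.
- seat (a point): Centre of the top of the seat disc (80 mm across), on the spindle axis, 30 mm above the bench; axes as the stand's. On the seat stand three brass dogs, radial bars 10 mm wide and 8 mm high, from 13 to 34 mm from the axis, 120 degrees apart, turned to an unknown angle.
- spindle_tip (a point): Top end of the upright spindle, on its axis, 68 mm above the seat (98 mm above the bench). The spindle is 22 mm in diameter; its top 11 mm taper to 12 mm across.
- drive_collar: Blue drive collar, 350 g: flange 100 mm across, 14 mm thick, black hub 46 mm across on top, 36 mm high in all, through bore 25 mm. Origin: centre of underside, z up. Three slots hidden underneath, 14 mm wide, 9 mm deep, 120 degrees apart, fit over the dogs (3 degrees of play each way). On top of the dogs its underside is 8 mm above the seat; engaged, it lies on the seat. Starts hub up.
- copper_ring: Copper ring, the middle part, about 200 g: disc 84 mm across and 6 mm thick with a black hub 42 mm across on top, 20 mm high in all; through bore 25 mm. Origin at the centre of its underside, z up through the hub. It stacks at any angle on the collar's hub. Starts hub up on the bench.
- brass_ring: Brass ring, the smallest part, about 120 g: disc 62 mm across and 6 mm thick with a white hub 38 mm across on top, 20 mm high in all; through bore 25 mm. Origin at the centre of its underside, z up through the hub. Goes on the copper ring; the spindle ends 8 mm below its top. Starts hub up on the bench.
- microscope: Bench microscope, fixed furniture left of the work and behind it: base about 210x170x70 mm on the bench, origin near the centre of its underside, head and eyepieces over the base rising to about 0.45 m. Keep the arm clear of it; go round its near side.
- mouse: Black and red computer mouse, 102x62x40 mm, loose bystander; origin at the centre of its underside.
- white_box: White box, 76x37x26 mm, loose bystander; origin at the centre of its underside.
- yellow_tin: Round yellow tin, 53 mm across, 20 mm high, loose bystander; origin at the centre of its underside.

How it is judged:
By the outcome, as a careful person would: the job done as asked, in the order asked, and still so for the second after the job is handed in, with the robot touching nothing.
It also fails if it takes over 72 s, if anything falls off the work surface, if the arm or the gripper's body presses on something with over 40 N, if the wrist force passes 120 N, or if a joint passes its speed limit or range.

## Working session

There is one attempt and no reset: what is moved stays moved. The work goes in short steps, Python scripts to look and compute and a shell command to move; the robot and the scene stay as the last step left them, time stands still between calls to the robot, and variables do not carry over. Pictures are saved under pics/ and viewed, at most 13 in all, crops included, and the job is handed in when it is done.

```bash
ls; mkdir -p pics; python3 - <<'E'
from rig import env, camrig, status, close_job
import cv2
for n in ("top","scene"):
    im=camrig.get_image(n); cv2.imwrite(f"pics/{n}1.png",im["pixels"][:,:,::-1]); print(n,im["K"].round(1).tolist(),im["extrinsics"].round(4).tolist())
s=status.observe();print(s["time_s"],s["tool_rot"],s["ft_force"],s["position"])
E
```

```text
nudge.py
pics
rig.py
top [[374.5, 0.0, 314.8], [0.0, 374.5, 202.0], [0.0, 0.0, 1.0]] [[0.0133, -0.9994, -0.0312, 0.0001], [-0.9911, -0.0091, -0.1325, 0.5348], [0.1321, 0.0327, -0.9907, 0.9416], [0.0, 0.0, 0.0, 1.0]]
scene [[383.7, 0.0, 316.7], [0.0, 383.7, 202.9], [0.0, 0.0, 1.0]] [[-0.7829, -0.6221, -0.007, 0.4307], [-0.2726, 0.3532, -0.895, 0.2415], [0.5592, -0.6988, -0.4461, 0.6965], [0.0, 0.0, 0.0, 1.0]]
0.1 [[ 9.72324117e-01  2.33636064e-01 -2.92004082e-05]
 [ 2.33635913e-01 -9.72323331e-01  1.26513267e-03]
 [ 2.67188378e-04 -1.23694127e-03 -9.99999199e-01]] [-0.83585707  0.35588011  0.56967013] [ 0.12848198 -0.53453354  0.24179459]
```

View pics/top1.png

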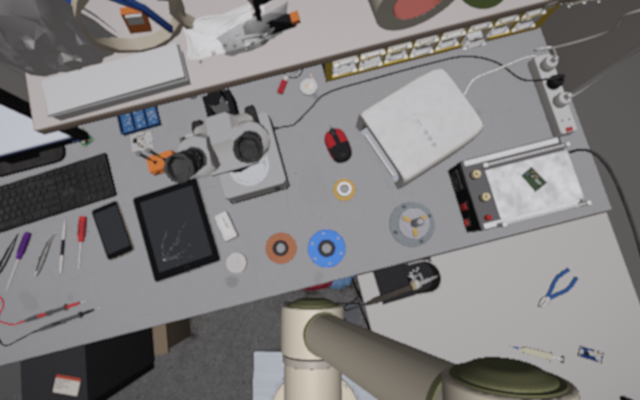

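View pics/scene1.png

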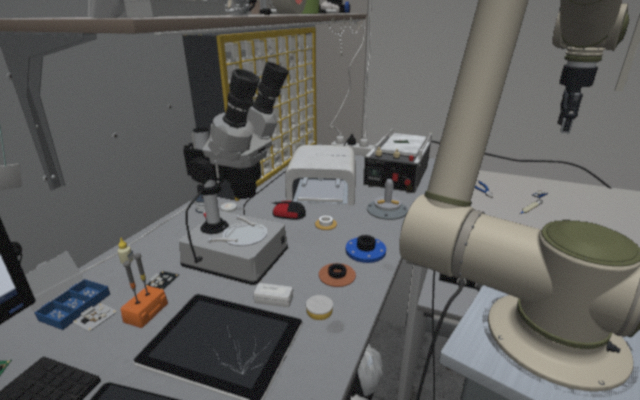

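```bash
cat > h.py <<'E'
from rig import env, camrig, status, close_job
import cv2, numpy as np
def ray(im,uv,z):
    K,E=im["K"],im["extrinsics"]; R,t=E[:3,:3],E[:3,3]
    c=-R.T@t; d=R.T@np.linalg.solve(K,[uv[0],uv[1],1.0])
    return c+d*(z-c[2])/d[2]
def proj(im,p):
    E=im["extrinsics"]; q=im["K"]@(E[:3,:3]@np.array(p)+E[:3,3]); return q[:2]/q[2]
def blob(im,lo,hi,roi=None):
    m=cv2.inRange(cv2.cvtColor(im["pixels"],cv2.COLOR_RGB2HSV),lo,hi)
    if roi: k=np.zeros_like(m); x0,y0,x1,y1=roi; k[y0:y1,x0:x1]=255; m&=k
    cs,_=cv2.findContours(m,cv2.RETR_EXTERNAL,cv2.CHAIN_APPROX_NONE)
    c=max(cs,key=cv2.contourArea); return c,cv2.fitEllipse(cv2.convexHull(c))
def totool(dw):
    return status.observe()["tool_rot"].T@np.array(dw)
E
python3 - <<'E'
from h import *
im=camrig.get_image("top")
for n,lo,hi,roi,z in (("collar",(100,120,80),(125,255,255),(300,225,350,272),.014),("copper",(3,80,80),(18,255,255),(260,228,302,268),.006),("brass",(15,70,90),(35,255,255),(325,172,362,205),.006)):
    c,e=blob(im,lo,hi,roi); print(n,e,ray(im,e[0],z).round(4), cv2.contourArea(c))
hsv=cv2.cvtColor(im["pixels"],cv2.COLOR_RGB2HSV)
for z in(.02,.03): print(ray(im,(412,224),z))
cv2.imwrite("pics/st.png",cv2.resize(im["pixels"][170:270,370:450,::-1],None,fx=6,fy=6,interpolation=cv2.INTER_CUBIC)[:, :])
w=camrig.get_image("wrist"); print(w["K"].round(1).tolist()); E=w["extrinsics"]; print((-E[:3,:3].T@E[:3,3]).round(4),E[:3,:3].round(3).tolist())
E
```

```text
collar ((326.2000427246094, 248.00794982910156), (36.39287567138672, 36.690574645996094), 0.012639145366847515) [ 0.4162 -0.0247  0.014 ] 1012.0
copper ((280.5404357910156, 247.67958068847656), (29.99277114868164, 30.240427017211914), 34.999942779541016) [0.4156 0.0964 0.006 ] 682.0
brass ((343.65093994140625, 189.3137969970703), (21.756771087646484, 21.947267532348633), 121.2774429321289) [ 0.5739 -0.0702  0.006 ] 354.5
[ 0.48122169 -0.24787252  0.02      ]
[ 0.48045326 -0.24561567  0.03      ]
[[311.7, 0.0, 322.4], [0.0, 311.7, 199.0], [0.0, 0.0, 1.0]]
[ 0.206  -0.5171  0.3727] [[0.233, -0.972, -0.001], [-0.924, -0.222, 0.311], [-0.303, -0.072, -0.95]]
```

View pics/st.png

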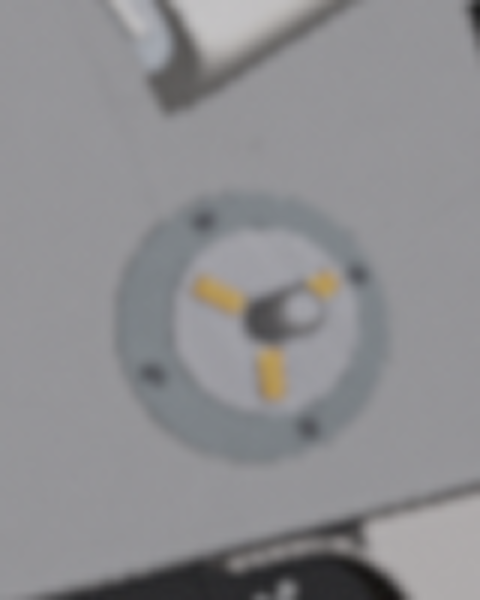

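Careful with the scale: shifts go in shares of 50 mm and turns go in shares of 60 degrees. That gives: 0.041 m is 0.82, -0.0193 m is -0.386.

```bash
python3 nudge.py '[0.82, -0.386, -0.02, 0, 0.085, 0.82, -0.386, -0.02, 0, 0.085, 0.82, -0.386, -0.02, 0, 0.085, 0.82, -0.386, -0.02, 0, 0.085, 0.82, -0.386, -0.02, 0, 0.085, 0.82, -0.386, -0.02, 0, 0.085, 0.82, -0.386, -0.02, 0, 0.085, 0.82, -0.386, -0.02, 0, 0.085, 0.82, -0.386, -0.02, 0, 0.085, 0.82, -0.386, -0.02, 0, 0.085]'
python3 nudge.py '[0, 0, 0, 0, 0.085, 0, 0, 0, 0, 0.085]'
python3 - <<'E'
from h import *
im=camrig.get_image("wrist"); cv2.imwrite("pics/w1.png",im["pixels"][:,:,::-1])
s=status.observe(); print(s["position"],s["q"],s["ft_force"],s["time_s"])
for p in ((.48,-.252,.03),(.48,-.252,.098)): print(proj(im,p))
E
```

```text
time_s: 1.2
position: [0.4833, -0.2498, 0.2523]
tool_rot: [[0.972, 0.234, -0.0], [0.234, -0.972, 0.0], [-0.0, -0.0, -1.0]]
ft_force: [0.9, -0.7, -0.0]
grip_width: 0.0845
gripper_force: 0.0
time_s: 1.4
position: [0.4824, -0.2507, 0.252]
tool_rot: [[0.972, 0.236, -0.001], [0.236, -0.972, 0.0], [-0.001, -0.0, -1.0]]
ft_force: [-0.7, -0.3, -0.1]
grip_width: 0.0853
gripper_force: 0.0
[ 0.48177091 -0.25142535  0.25206371] [-4.00376805e+01  2.07704016e+01  7.43217399e+01 -1.81189960e-02
  8.49422741e+01  3.64367534e+01] [ 0.61762362 -0.4070597  -0.30765379] 1.45
[322.18624573 171.28608914]
[322.1288222  187.59014499]
```

View pics/w1.png

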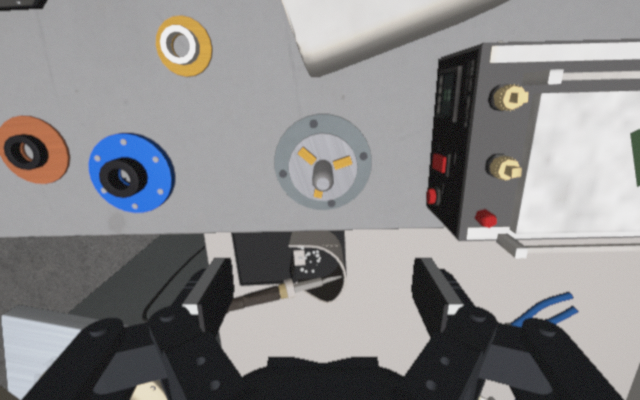

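```bash
python3 - <<'E'
from h import *
im=camrig.get_image("wrist")
hsv=cv2.cvtColor(im["pixels"],cv2.COLOR_RGB2HSV)
for u in range(262,385,6): print(u,hsv[172,u],hsv[150,u])
for v in range(104,220,6): print(v,hsv[v,322], hsv[v,350])
E
```

```text
262 [120   3 166] [105   3 166]
268 [120   3 168] [120   2 165]
274 [100   5 161] [110   5 160]
280 [111  18  99] [100  21 147]
286 [109  17 121] [ 98  19 147]
292 [120   7 184] [110  10 158]
298 [125   8 182] [ 17  82 177]
304 [120   7 180] [ 20 160 213]
310 [120   8 183] [150   3 176]
316 [ 15   5 106] [114   7 180]
322 [  0   4 118] [120   8 183]
328 [ 0  8 99] [120   7 185]
334 [114   7 179] [120   8 186]
340 [125   8 182] [114   7 181]
346 [125   9 177] [110   8 190]
352 [115   8 185] [107  11 157]
358 [103  21 149] [102  17 147]
364 [ 99  17 148] [102  18 145]
370 [110   5 160] [ 90   3 159]
376 [100   5 166] [  0   0 166]
382 [110   5 168] [150   2 166]
104 [150   2 167] [105   3 163]
110 [120   3 166] [120   3 166]
116 [100  21 147] [120   2 168]
122 [ 99  17 147] [105  11 145]
128 [101  19 147] [101  18 152]
134 [120   8 181] [ 98  21 149]
140 [125   8 184] [102  22 153]
146 [120   8 184] [107  15 156]
152 [120   7 183] [116  11 190]
158 [125  10 157] [ 18  89 200]
164 [15  5 93] [ 17  48 193]
170 [30  3 99] [120   9 180]
176 [170   5 153] [120   7 180]
182 [125   8 183] [124  10 179]
188 [114   7 176] [ 98  20 143]
194 [ 14  24 181] [102  18 144]
200 [105  16 160] [ 98  13 155]
206 [ 93  18 143] [120   2 166]
212 [ 90   2 167] [135   3 168]
218 [130   5 169] [120   2 167]
```

```bash
cat >> h.py <<'E'
def circ(im,mask,z):
    "hull of largest blob in mask cast onto plane z, circle fit -> centre, radius, rms"
    mask=cv2.morphologyEx(mask,cv2.MORPH_OPEN,np.ones((3,3),np.uint8))
    cs,_=cv2.findContours(mask,cv2.RETR_EXTERNAL,cv2.CHAIN_APPROX_NONE)
    h=cv2.convexHull(max(cs,key=cv2.contourArea))[:,0]
    e=cv2.fitEllipse(h); P=np.array([ray(im,p,z)[:2] for p in h.astype(float)])
    # resample the ellipse evenly for a balanced fit
    a=np.linspace(0,2*np.pi,60,endpoint=False); c,s=np.cos(np.deg2rad(e[2])),np.sin(np.deg2rad(e[2]))
    x,y=e[1][0]/2*np.cos(a),e[1][1]/2*np.sin(a)
    Q=np.array([ray(im,(e[0][0]+c*u-s*v,e[0][1]+s*u+c*v),z)[:2] for u,v in zip(x,y)])
    A=np.c_[2*Q,np.ones(len(Q))]; b=np.linalg.lstsq(A,(Q**2).sum(1),rcond=None)[0]
    r=np.sqrt(b[2]+b[:2]@b[:2]); return b[:2].round(4),round(r,4),(np.linalg.norm(P-b[:2],axis=1)-r).std().round(5)
def roi(m,x0,y0,x1,y1):
    k=np.zeros_like(m); k[y0:y1,x0:x1]=m[y0:y1,x0:x1]; return k
E
python3 - <<'E'
from h import *
im=camrig.get_image("wrist")
print(status.observe()["position"])
hsv=cv2.cvtColor(im["pixels"],cv2.COLOR_RGB2HSV)
seat=roi(cv2.inRange(hsv,(0,0,170),(180,255,255)),280,128,366,206)
print("seat",circ(im,seat,.03))
b=roi(255-cv2.inRange(hsv,(0,0,158),(180,9,255)),268,106,378,214)
for z in(0,.01,.02): print("base",z,circ(im,b,z))
dog=roi(cv2.inRange(hsv,(12,70,120),(30,255,255)),280,128,366,206)
n,l,st,c=cv2.connectedComponentsWithStats(dog); 
for i in range(1,n): p=ray(im,c[i],.038); print("dog",st[i][4],p, np.degrees(np.arctan2(p[1]+.2515,p[0]-.4815)))
for n,lo,hi,r,z in (("collar",(100,120,80),(125,255,255),(70,120,190,225),.014),("copper",(3,80,80),(14,255,255),(0,100,80,200),.006),("brass",(15,70,90),(30,255,255),(140,5,230,90),.006)):
    m=roi(cv2.inRange(hsv,lo,hi),*r); print(n,circ(im,m,z))
E
```

```text
[ 0.48129656 -0.25209902  0.25226807]
seat (array([ 0.484 , -0.2512]), np.float64(0.0388), np.float64(0.0002))
base 0 (array([ 0.4829, -0.2517]), np.float64(0.0612), np.float64(0.00021))
base 0.01 (array([ 0.4849, -0.2512]), np.float64(0.0596), np.float64(0.00021))
base 0.02 (array([ 0.4869, -0.2508]), np.float64(0.058), np.float64(0.0002))
dog 173 [ 0.49515193 -0.23049665  0.038     ] 56.97661349821078
dog 171 [ 0.49708615 -0.27063287  0.038     ] -50.832822148035916
dog 67 [ 0.45524617 -0.25252954  0.038     ] -177.75430930858573
collar (array([ 0.4186, -0.0277]), np.float64(0.0498), np.float64(0.0006))
copper (array([0.4172, 0.0933]), np.float64(0.0417), np.float64(0.00048))
brass (array([ 0.5749, -0.0725]), np.float64(0.0306), np.float64(0.00011))
```

To row units: -0.0466 m is -0.932, -0.0018 m is -0.036.

```bash
python3 nudge.py '[-0.036, -0.932, 0, 0, 0.085, -0.036, -0.932, 0, 0, 0.085, -0.036, -0.932, 0, 0, 0.085, -0.036, -0.932, 0, 0, 0.085, -0.036, -0.932, 0, 0, 0.085, 0, 0, 0, 0, 0.085, 0, 0, 0, 0, 0.085, 0, 0, 0, 0, 0.085]'
python3 - <<'E'
from h import *
im=camrig.get_image("wrist"); cv2.imwrite("pics/w2.png",im["pixels"][:,:,::-1])
s=status.observe();print(s["position"],s["ft_force"],s["q"])
hsv=cv2.cvtColor(im["pixels"],cv2.COLOR_RGB2HSV)
m=roi(cv2.inRange(hsv,(100,120,80),(125,255,255)),200,80,440,260); p=circ(im,m,.014); print(p)
d=np.r_[p[0],.028]-s["position"]; print("tool",totool(d))
m=roi(cv2.inRange(hsv,(0,0,0),(180,255,70)),290,120,360,220); 
for z in (.036,.03): print("hub",circ(im,m,z))
E
```

```text
time_s: 2.35
position: [0.4191, -0.0281, 0.2524]
tool_rot: [[0.973, 0.232, 0.0], [0.232, -0.973, -0.0], [0.0, 0.0, -1.0]]
ft_force: [0.7, 0.3, -1.3]
grip_width: 0.085
gripper_force: 0.0
[ 0.41918168 -0.02820245  0.25230384] [0.24334764 0.64587938 0.5946823 ] [-2.00848791e+01  8.14068822e+00  9.19700821e+01 -8.35012563e-03
  7.98780235e+01  5.65317305e+01]
(array([ 0.4176, -0.0255]), np.float64(0.049), np.float64(0.00014))
tool [-0.00093197 -0.00304623  0.22430308]
hub (array([ 0.419 , -0.0253]), np.float64(0.0215), np.float64(0.0005))
hub (array([ 0.4176, -0.0255]), np.float64(0.0219), np.float64(0.00051))
```

View pics/w2.png

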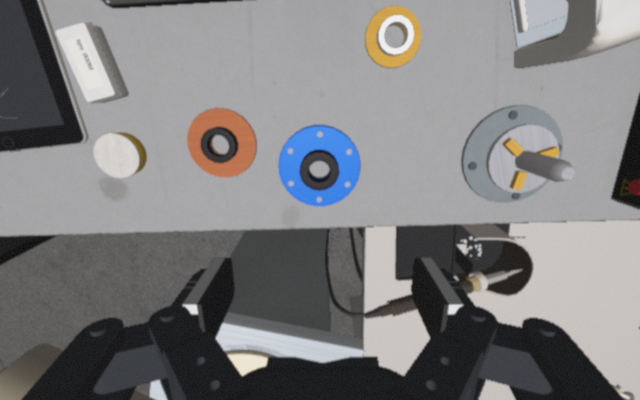

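To row units: 0.045 m is 0.9, 0.03 m is 0.6.

```bash
python3 nudge.py '[-0.02, -0.06, 0.9, 0, 0.085, 0, 0, 0.9, 0, 0.085, 0, 0, 0.9, 0, 0.085, 0, 0, 0.9, 0, 0.085, 0, 0, 0.6, 0, 0.085, 0, 0, 0.28, 0, 0.085, 0, 0, 0, 0, 0.06, 0, 0, 0, 0, 0.04, 0, 0, 0, 0, 0.04, 0, 0, 0, 0, 0.04]' 60
python3 nudge.py '[0, 0, 0, 0, 0.03, 0, 0, 0, 0, 0.03, 0, 0, 0, 0, 0.03]' 60
```

```text
time_s: 3.4
position: [0.4178, -0.0247, 0.0297]
tool_rot: [[0.972, 0.233, 0.002], [0.233, -0.972, -0.001], [0.002, 0.002, -1.0]]
ft_force: [-1.6, -1.5, 6.3]
grip_width: 0.0442
gripper_force: 60.2
time_s: 3.7
position: [0.4179, -0.0247, 0.0297]
tool_rot: [[0.972, 0.233, 0.003], [0.233, -0.972, -0.001], [0.002, 0.002, -1.0]]
ft_force: [-1.4, -1.6, 5.3]
grip_width: 0.0443
gripper_force: 60.2
```

To row units: -0.05 m is -1, 0.04 m is 0.8.

```bash
python3 nudge.py '[0, 0, -0.4, 0, 0.03, 0, 0, -1, 0, 0.03, 0, 0, -1, 0, 0.03, 0.04, 0.78, 0, 0, 0.03, 0.04, 0.78, 0, 0, 0.03, 0.04, 0.78, 0, 0, 0.03, 0.04, 0.78, 0, 0, 0.03, 0.04, 0.78, 0, 0, 0.03, 0.04, 0.8, 0, 0, 0.03, 0, 0, 0, 0, 0.03]' 60
python3 nudge.py '[0, 0, 0, 0, 0.03, 0, 0, 0, 0, 0.03]' 60
python3 - <<'E'
from h import *
im=camrig.get_image("wrist"); cv2.imwrite("pics/w3.png",im["pixels"][:,:,::-1])
P=[status.observe()["position"]]
for i in range(2): camrig.get_image("wrist"); P.append(status.observe()["position"])
print(np.array(P)); print(status.observe()["ft_force"])
E
```

```text
time_s: 4.7
position: [0.4845, -0.2544, 0.1488]
tool_rot: [[0.973, 0.23, 0.002], [0.23, -0.973, -0.003], [0.001, 0.003, -1.0]]
ft_force: [0.3, 0.6, -3.3]
grip_width: 0.0441
gripper_force: 63.4
time_s: 4.9
position: [0.4833, -0.249, 0.1486]
tool_rot: [[0.972, 0.234, -0.0], [0.234, -0.972, 0.001], [-0.0, -0.001, -1.0]]
ft_force: [0.1, -0.5, -4.2]
grip_width: 0.0439
gripper_force: 63.4
[[ 0.48342802 -0.24887279  0.14866676]
 [ 0.48352887 -0.24889915  0.14867793]
 [ 0.48364812 -0.24897516  0.14869382]]
[-0.36036011 -0.17502019 -3.45861217]
```

View pics/w3.png

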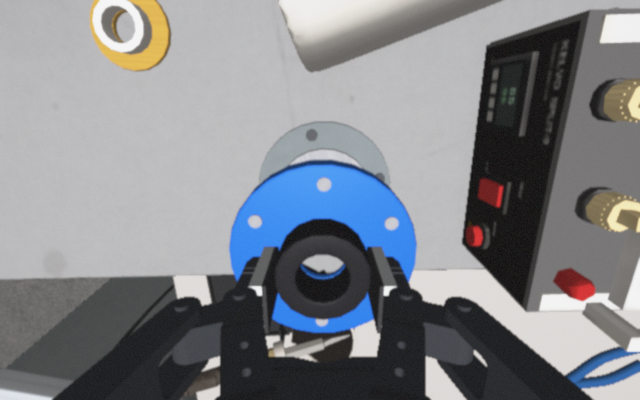

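```bash
python3 - <<'E'
from h import *
im=camrig.get_image("wrist"); s=status.observe(); p=s["position"]
hsv=cv2.cvtColor(im["pixels"],cv2.COLOR_RGB2HSV)
m=roi(cv2.inRange(hsv,(100,120,60),(125,255,255)),210,140,440,345)
c=circ(im,m,p[2]-.0297+.014); print("flange",c, p)
print("collar-TCP tool",totool(np.r_[c[0]-p[:2],0]), "seat-collar tool",totool(np.r_[np.array([.484,-.2512])-c[0],0]))
E
```

```text
flange (array([ 0.4831, -0.25  ]), np.float64(0.05), np.float64(0.00095)) [ 0.48369091 -0.24908686  0.14863223]
collar-TCP tool [-7.88590952e-04  7.49077280e-04 -3.73912979e-08] seat-collar tool [5.93449331e-04 1.37761311e-03 1.18074650e-07]
```

To row units: 0.01 m is 0.2, 0.0014 m is 0.028.

```bash
python3 nudge.py '[0.012, 0.028, 0.2, 0, 0.03, 0, 0, 0.16, 0, 0.03, 0, 0, 0.12, 0, 0.03, 0, 0, 0.12, 0, 0.03, 0, 0, 0.12, 0, 0.03, 0, 0, 0.08, 0, 0.03]' 60
python3 nudge.py '[0, 0, 0.1, 0, 0.03, 0, 0, 0.1, 0, 0.03, 0, 0, 0.1, 0, 0.03, 0, 0, 0, 0, 0.03]' 60
```

```text
time_s: 5.7
position: [0.4846, -0.251, 0.1077]
tool_rot: [[0.972, 0.234, -0.0], [0.234, -0.972, 0.0], [-0.0, -0.0, -1.0]]
ft_force: [-0.2, 0.4, -4.0]
grip_width: 0.0434
gripper_force: 63.4
time_s: 6.1
position: [0.4844, -0.2509, 0.0926]
tool_rot: [[0.972, 0.234, -0.001], [0.234, -0.972, 0.001], [-0.001, -0.001, -1.0]]
ft_force: [0.9, -0.7, -3.5]
grip_width: 0.0436
gripper_force: 63.4
```

To row units: 0.005 m is 0.1, 0.001 m is 0.02.

```bash
python3 nudge.py '[0, 0, 0.1, 0, 0.03, 0, 0, 0.1, 0, 0.03, 0, 0, 0.1, 0, 0.03, 0, 0, 0.1, 0, 0.03, 0, 0, 0.02, 0, 0.03]' 60
python3 nudge.py '[0, 0, 0.04, 0, 0.03, 0, 0, 0.02, 0, 0.03, 0, 0, 0, 0, 0.03]' 60
```

```text
time_s: 6.6
position: [0.4844, -0.2509, 0.0716]
tool_rot: [[0.972, 0.234, -0.001], [0.234, -0.972, 0.001], [-0.001, -0.001, -1.0]]
ft_force: [-0.7, -0.0, -3.5]
grip_width: 0.0441
gripper_force: 63.4
time_s: 6.9
position: [0.4847, -0.2511, 0.0693]
tool_rot: [[0.972, 0.234, 0.0], [0.234, -0.972, -0.0], [0.0, 0.0, -1.0]]
ft_force: [-1.1, 0.6, -4.2]
grip_width: 0.044
gripper_force: 63.4
```

To row units: 0.001 m is 0.02, 0.0005 m is 0.01.

```bash
python3 nudge.py '[0, 0, 0.02, 0, 0.03, 0, 0, 0.01, 0, 0.03, 0, 0, 0, 0, 0.03]' 60
python3 nudge.py '[0, 0, 0.01, 0, 0.03, 0, 0, 0.01, 0, 0.03, 0, 0, 0, 0, 0.03]' 60
python3 -c "
from rig import env, camrig, status, close_job; print(status.observe()['q'][5])"
```

```text
time_s: 7.2
position: [0.4847, -0.2511, 0.0678]
tool_rot: [[0.972, 0.234, 0.0], [0.234, -0.972, -0.0], [0.0, 0.0, -1.0]]
ft_force: [-0.1, -0.7, -3.0]
grip_width: 0.0437
gripper_force: 63.5
time_s: 7.5
position: [0.4847, -0.2511, 0.0677]
tool_rot: [[0.972, 0.234, 0.0], [0.234, -0.972, -0.001], [0.0, 0.001, -1.0]]
ft_force: [-2.8, 1.2, 6.3]
grip_width: 0.044
gripper_force: 64.4
36.67052847005294
```

To row units: -0.0004 m is -0.008, -3 degrees is -0.05.

```bash
python3 nudge.py '[0, 0, -0.008, -0.05, 0.03, 0, 0, 0, -0.05, 0.03, 0, 0, 0, -0.05, 0.03, 0, 0, 0, -0.05, 0.03, 0, 0, 0, -0.05, 0.03]' 60
python3 -c "
from rig import env, camrig, status, close_job; s=status.observe(); print(s['q'][5],s['wrist_torque'])"
python3 nudge.py '[0, 0, 0, -0.05, 0.03, 0, 0, 0, -0.05, 0.03, 0, 0, 0, -0.05, 0.03, 0, 0, 0, -0.05, 0.03, 0, 0, 0, -0.05, 0.03]' 60
python3 -c "
from rig import env, camrig, status, close_job; s=status.observe(); print(s['q'][5],s['wrist_torque'])"
```

```text
time_s: 8.0
position: [0.4852, -0.2513, 0.0678]
tool_rot: [[0.878, 0.479, 0.002], [0.479, -0.878, -0.001], [0.001, 0.001, -1.0]]
ft_force: [0.3, 1.3, 1.0]
grip_width: 0.0439
gripper_force: 63.9
21.55354578537262 [ 0.17582567 -0.13332715 -0.09584582]
time_s: 8.5
position: [0.4852, -0.2511, 0.0677]
tool_rot: [[0.724, 0.69, 0.001], [0.69, -0.724, -0.0], [0.001, 0.001, -1.0]]
ft_force: [0.7, 1.3, 1.1]
grip_width: 0.0437
gripper_force: 64.0
6.554439060018002 [ 0.31103293 -0.09221686 -0.10260672]
```

To row units: -3 degrees is -0.05.

```bash
cat > st.py <<'E'
from rig import env, camrig, status, close_job; s=status.observe(); print('q6',s['q'][5].round(1),'T',s['wrist_torque'].round(2),'F',s['ft_force'].round(1),'z',s['position'][2].round(5))
E
python3 nudge.py '[0, 0, 0, -0.05, 0.03, 0, 0, 0, -0.05, 0.03, 0, 0, 0, -0.05, 0.03, 0, 0, 0, -0.05, 0.03, 0, 0, 0, -0.05, 0.03]' 60 >/dev/null; python3 st.py
python3 nudge.py '[0, 0, 0, -0.05, 0.03, 0, 0, 0, -0.05, 0.03, 0, 0, 0, -0.05, 0.03, 0, 0, 0, -0.05, 0.03, 0, 0, 0, -0.05, 0.03]' 60 >/dev/null; python3 st.py
python3 nudge.py '[0, 0, 0, -0.05, 0.03, 0, 0, 0, -0.05, 0.03, 0, 0, 0, -0.05, 0.03, 0, 0, 0, -0.05, 0.03, 0, 0, 0, -0.05, 0.03]' 60 >/dev/null; python3 st.py
```

```text
q6 -8.4 T [ 0.3  -0.05 -0.09] F [0.4 2.3 1.2] z 0.06775
q6 -23.4 T [ 0.37 -0.07 -0.04] F [1.1 1.6 0.9] z 0.06774
q6 -38.4 T [ 0.24 -0.18 -0.05] F [ 0.5  1.7 -0.3] z 0.06762
```

To row units: 0.0001 m is 0.002, -3 degrees is -0.05.

```bash
python3 nudge.py '[0, 0, 0.002, -0.05, 0.03, 0, 0, 0, -0.05, 0.03, 0, 0, 0, -0.05, 0.03, 0, 0, 0, -0.05, 0.03, 0, 0, 0, -0.05, 0.03]' 60 >/dev/null; python3 st.py
python3 nudge.py '[0, 0, 0, -0.05, 0.03, 0, 0, 0, -0.05, 0.03, 0, 0, 0, -0.05, 0.03, 0, 0, 0, -0.05, 0.03, 0, 0, 0, -0.05, 0.03]' 60 >/dev/null; python3 st.py
python3 nudge.py '[0, 0, 0, -0.05, 0.03, 0, 0, 0, -0.05, 0.03, 0, 0, 0, -0.05, 0.03, 0, 0, 0, -0.05, 0.03, 0, 0, 0, -0.05, 0.03]' 60 >/dev/null; python3 st.py
```

```text
q6 -53.4 T [ 0.24  0.37 -0.1 ] F [-1.4  1.5  5.6] z 0.06754
q6 -68.4 T [ 0.34  0.24 -0.11] F [-0.9  2.4  3. ] z 0.06771
q6 -83.4 T [ 0.3   0.21 -0.07] F [-1.   2.1  3.2] z 0.06771
```

To row units: -0.0005 m is -0.01, 8 degrees is 0.1333.

```bash
python3 nudge.py '[0, 0, -0.01, 0.1, 0.03, 0, 0, 0, 0.1333, 0.03, 0, 0, 0, 0.1333, 0.03, 0, 0, 0, 0.1333, 0.03, 0, 0, 0.01, 0, 0.03, 0, 0, 0, 0, 0.03]' 60 >/dev/null; python3 st.py
for i in 1 2 3 4 5; do python3 nudge.py '[0, 0, 0, 0.025, 0.03, 0, 0, 0, 0.025, 0.03]' 60 >/dev/null; python3 st.py; done
```

```text
q6 -53.5 T [ 0.23  0.37 -0.17] F [-0.7  1.5  4.1] z 0.06768
q6 -50.4 T [0.09 0.61 0.17] F [-3.   0.6  5.8] z 0.06756
q6 -47.3 T [-0.07  0.86  0.19] F [-3.1 -0.9  4.2] z 0.06742
q6 -44.2 T [0.02 0.07 0.05] F [-0.2  0.1 -4.5] z 0.06665
q6 -41.2 T [0.13 0.47 0.27] F [-3.2  1.  -3.2] z 0.06653
q6 -38.2 T [0.2  0.64 0.33] F [-3.2  1.2 -5.2] z 0.06663
```

To row units: 1.5 degrees is 0.025.

```bash
for i in 1 2 3 4 5; do python3 nudge.py '[0, 0, 0, 0.025, 0.03, 0, 0, 0, 0.025, 0.03]' 60 >/dev/null; python3 st.py; done
```

```text
q6 -35.2 T [0.37 0.74 0.34] F [-3.9  1.8 -7.2] z 0.06673
q6 -32.2 T [0.5  0.87 0.34] F [-4.3  3.  -6.9] z 0.06683
q6 -29.2 T [0.44 0.95 0.3 ] F [-4.9  2.8 -7.8] z 0.06684
q6 -26.2 T [0.48 0.95 0.36] F [-4.9  2.4 -6.5] z 0.06683
q6 -23.2 T [0.52 0.96 0.26] F [-4.3  2.8 -6.4] z 0.06688
```

To row units: -1.5 degrees is -0.025.

```bash
python3 nudge.py '[0, 0, 0, -0.025, 0.03, 0, 0, 0, -0.025, 0.03, 0, 0, 0, 0, 0.03]' 60 >/dev/null; python3 st.py
for i in 1 2 3; do python3 nudge.py '[0, 0, 0.02, 0, 0.03, 0, 0, 0, 0, 0.03]' 60 >/dev/null; python3 st.py; done
```

```text
q6 -26.4 T [0.5  0.24 0.02] F [-2.2  3.2 -4.9] z 0.06733
q6 -26.3 T [0.61 0.19 0.04] F [ 0.1  3.  -2.7] z 0.06641
q6 -26.3 T [ 0.58  0.15 -0.  ] F [-1.   4.7 -2.7] z 0.0652
q6 -26.3 T [0.34 0.08 0.06] F [-0.3  2.8 -2.5] z 0.06406
```

To row units: 0.001 m is 0.02.

```bash
for i in 1 2 3; do python3 nudge.py '[0, 0, 0.02, 0, 0.03, 0, 0, 0, 0, 0.03]' 60 >/dev/null; python3 st.py; done; for i in 1 2 3; do python3 nudge.py '[0, 0, 0.01, 0, 0.03, 0, 0, 0, 0, 0.03]' 60 >/dev/null; python3 st.py; done
```

```text
q6 -26.3 T [0.32 0.03 0.02] F [-0.2  1.9 -3.2] z 0.06304
q6 -26.3 T [ 0.2   0.06 -0.05] F [-0.4  1.  -4. ] z 0.06202
q6 -26.3 T [ 0.15  0.03 -0.04] F [ 0.4  1.2 -4.9] z 0.06103
q6 -26.3 T [0.17 0.   0.05] F [-0.3  0.5 -3.8] z 0.0606
q6 -26.3 T [ 0.05 -0.   -0.03] F [ 0.7 -0.  -4.2] z 0.06009
q6 -26.3 T [0.09 0.1  0.03] F [-0.3  1.  -1.8] z 0.05976
```

To row units: 0.0003 m is 0.006.

```bash
python3 nudge.py '[0, 0, 0.006, 0, 0.03, 0, 0, 0, 0, 0.03]' 60 >/dev/null; python3 st.py; python3 nudge.py '[0, 0, 0, 0, 0.085, 0, 0, 0, 0, 0.085, 0, 0, 0, 0, 0.085, 0, 0, 0, 0, 0.085, 0, 0, -0.4, 0, 0.085, 0, 0, -0.8, 0, 0.085, 0, 0, -1, 0, 0.085, 0, 0, -1, 0, 0.085, 0, 0, -0.6, 0, 0.085, 0, 0, 0, 0, 0.085]' 60
python3 - <<'E'
from h import *
im=camrig.get_image("wrist"); cv2.imwrite("pics/w4.png",im["pixels"][:,:,::-1])
s=status.observe();print(s["position"],s["tool_rot"].round(4).tolist(),s["q"].round(1))
hsv=cv2.cvtColor(im["pixels"],cv2.COLOR_RGB2HSV)
m=roi(cv2.inRange(hsv,(100,120,80),(125,255,255)),200,80,440,260)
for z in (.044,.052): print(z,circ(im,m,z))
E
```

```text
q6 -26.3 T [0.28 0.35 0.03] F [-1.   1.1  3.8] z 0.05975
time_s: 17.4
position: [0.4857, -0.2519, 0.2539]
tool_rot: [[0.233, 0.972, 0.007], [0.972, -0.233, -0.006], [-0.004, 0.008, -1.0]]
ft_force: [-0.1, -0.1, 0.1]
grip_width: 0.0851
gripper_force: 0.0
[ 0.48504169 -0.25139733  0.25102134] [[0.2332, 0.9724, 0.0031], [0.9724, -0.2332, -0.0027], [-0.0019, 0.0037, -1.0]] [-39.8  21.   74.2  -0.   84.6 -26.3]
0.044 (array([ 0.4844, -0.2516]), np.float64(0.0492), np.float64(0.00016))
0.052 (array([ 0.4848, -0.2498]), np.float64(0.048), np.float64(0.00016))
```

View pics/w4.png

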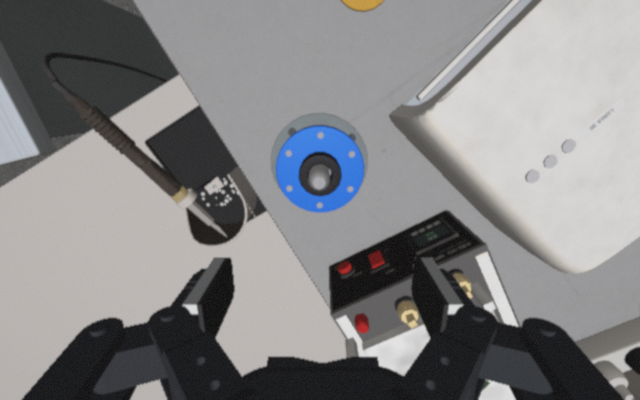

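To row units: 8.5 degrees is 0.1417.

```bash
python3 nudge.py '[0, 0, 0, 0.1417, 0.085, 0, 0, 0, 0.1417, 0.085, 0, 0, 0, 0.1417, 0.085, 0, 0, 0, 0.1417, 0.085, 0, 0, 0, 0.1417, 0.085, 0, 0, 0, 0.1417, 0.085, 0, 0, 0, 0.1417, 0.085, 0, 0, 0, 0.1417, 0.085, 0, 0, 0, 0.1417, 0.085, 0, 0, 0, 0.1417, 0.085]' 60
python3 nudge.py '[0, 0, 0, 0.1417, 0.085, 0, 0, 0, 0.1417, 0.085, 0, 0, 0, 0.1333, 0.085, 0, 0, 0, 0, 0.085]' 60
python3 - <<'E'
from h import *
s=status.observe();print(s["q"].round(1),totool(np.array([.417,.0945,.25])-s["position"]))
E
```

```text
time_s: 18.45
position: [0.4843, -0.2508, 0.2475]
tool_rot: [[0.988, -0.154, -0.003], [-0.154, -0.988, 0.002], [-0.003, -0.002, -1.0]]
ft_force: [0.0, -0.3, 0.1]
grip_width: 0.0848
gripper_force: 0.0
time_s: 18.85
position: [0.4843, -0.2508, 0.2477]
tool_rot: [[0.833, -0.553, -0.002], [-0.553, -0.833, 0.002], [-0.003, -0.0, -1.0]]
ft_force: [-0.4, 0.4, -0.0]
grip_width: 0.0848
gripper_force: 0.0
[-39.8  21.2  74.4  -0.   84.6  83.7] [-0.24700595 -0.25055296 -0.00149147]
```

To row units: -0.0313 m is -0.626, -0.0309 m is -0.618.

```bash
python3 nudge.py '[-0.618, -0.626, 0, 0, 0.085, -0.618, -0.626, 0, 0, 0.085, -0.618, -0.626, 0, 0, 0.085, -0.618, -0.626, 0, 0, 0.085, -0.618, -0.626, 0, 0, 0.085, -0.618, -0.626, 0, 0, 0.085, -0.618, -0.626, 0, 0, 0.085, -0.618, -0.626, 0, 0, 0.085, 0, 0, 0, 0, 0.085, 0, 0, 0, 0, 0.085]' 60
python3 - <<'E'
from h import *
im=camrig.get_image("wrist")
s=status.observe();print(s["position"],s["q"].round(1),s["ft_force"].round(1))
hsv=cv2.cvtColor(im["pixels"],cv2.COLOR_RGB2HSV)
m=roi(cv2.inRange(hsv,(3,80,80),(14,255,255)),200,70,440,260); p=circ(im,m,.006); print(p)
print("tool",totool(np.r_[p[0],.020]-s["position"]))
E
```

```text
time_s: 19.85
position: [0.4163, 0.0947, 0.2487]
tool_rot: [[0.837, -0.547, -0.001], [-0.547, -0.837, -0.0], [-0.001, 0.001, -1.0]]
ft_force: [1.6, -0.6, 0.2]
grip_width: 0.0849
gripper_force: 0.0
[0.41662875 0.09391125 0.24878837] [ -3.3   9.1  91.4  -0.   79.6 120.1] [-0.1  0.5 -0.3]
(array([0.4166, 0.0952]), np.float64(0.0411), np.float64(0.00013))
tool [-0.00057567 -0.00123205  0.22878796]
```

To row units: 0.045 m is 0.9, 0.03 m is 0.6.

```bash
python3 nudge.py '[-0.012, -0.024, 0.9, 0, 0.085, 0, 0, 0.9, 0, 0.085, 0, 0, 0.9, 0, 0.085, 0, 0, 0.9, 0, 0.085, 0, 0, 0.6, 0, 0.085, 0, 0, 0.31, 0, 0.085, 0, 0, 0, 0, 0.06, 0, 0, 0, 0, 0.035, 0, 0, 0, 0, 0.03, 0, 0, 0, 0, 0.03]' 50
python3 nudge.py '[0, 0, 0, 0, 0.03, 0, 0, 0, 0, 0.03, 0, 0, 0, 0, 0.03]' 50;python3 st.py
```

```text
time_s: 20.9
position: [0.4176, 0.095, 0.0252]
tool_rot: [[0.834, -0.552, 0.003], [-0.552, -0.834, -0.001], [0.003, -0.001, -1.0]]
ft_force: [-0.9, -2.4, 6.2]
grip_width: 0.0384
gripper_force: 49.4
time_s: 21.2
position: [0.4176, 0.0951, 0.0252]
tool_rot: [[0.834, -0.551, 0.003], [-0.551, -0.834, -0.001], [0.003, -0.001, -1.0]]
ft_force: [-1.3, -3.7, 6.9]
grip_width: 0.0389
gripper_force: 49.4
q6 120.4 T [-0.52  0.21 -0.08] F [-1.3 -3.7  6.9] z 0.0252
```

To row units: -0.05 m is -1, 0.0315 m is 0.63.

```bash
python3 nudge.py '[0, 0, -0.4, 0, 0.03, 0, 0, -1, 0, 0.03, 0, 0, -1, 0, 0.03, 0.3, 0.3, 0, 0, 0.03, 0.62, 0.63, 0, 0, 0.03, 0.62, 0.63, 0, 0, 0.03, 0.62, 0.63, 0, 0, 0.03, 0.62, 0.63, 0, 0, 0.03, 0.62, 0.63, 0, 0, 0.03, 0.62, 0.63, 0, 0, 0.03]' 50
python3 nudge.py '[0.62, 0.63, 0, 0, 0.03, 0.32, 0.33, 0, 0, 0.03, 0, 0, 0, 0, 0.03, 0, 0, 0, 0, 0.03, 0, 0, 0, 0, 0.03]' 50
python3 - <<'E'
from h import *
im=camrig.get_image("wrist"); cv2.imwrite("pics/w5.png",im["pixels"][:,:,::-1])
s=status.observe(); p=s["position"]
hsv=cv2.cvtColor(im["pixels"],cv2.COLOR_RGB2HSV)
m=roi(cv2.inRange(hsv,(3,80,60),(16,255,255)),210,140,440,345)
c=circ(im,m,p[2]-.0252+.006); print("flange",c, p, s["ft_force"])
print("ring-TCP tool",totool(np.r_[c[0]-p[:2],0]), "seat-ring tool",totool(np.r_[np.array([.4843,-.2514])-c[0],0]))
E
```

```text
time_s: 22.2
position: [0.4718, -0.1875, 0.1447]
tool_rot: [[0.834, -0.552, 0.001], [-0.552, -0.834, -0.001], [0.001, -0.0, -1.0]]
ft_force: [0.3, 0.4, -1.0]
grip_width: 0.0383
gripper_force: 51.5
time_s: 22.7
position: [0.4843, -0.2505, 0.1442]
tool_rot: [[0.834, -0.551, -0.0], [-0.551, -0.834, 0.0], [-0.0, -0.0, -1.0]]
ft_force: [0.0, 0.2, -2.7]
grip_width: 0.0381
gripper_force: 51.5
flange (array([ 0.4835, -0.2511]), np.float64(0.0412), np.float64(0.00044)) [ 0.48444435 -0.25041646  0.144211  ] [-0.10087943  0.96315933 -2.55924231]
ring-TCP tool [-4.11736589e-04  1.09063844e-03 -1.07318744e-07] seat-ring tool [ 8.32957423e-04 -1.90215484e-04 -1.64926065e-08]
```

View pics/w5.png

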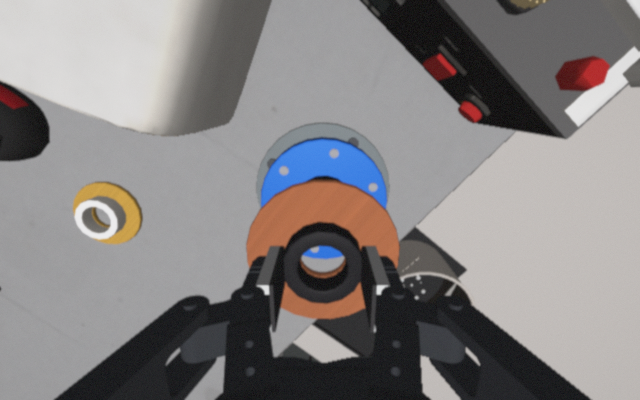

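To row units: 0.01 m is 0.2, 0.0008 m is 0.016.

```bash
python3 nudge.py '[0.016, 0, 0.2, 0, 0.03, 0, 0, 0.16, 0, 0.03, 0, 0, 0.12, 0, 0.03, 0, 0, 0.1, 0, 0.03, 0, 0, 0, 0, 0.03]' 50 >/dev/null; python3 st.py
python3 nudge.py '[0, 0, 0.1, 0, 0.03, 0, 0, 0.1, 0, 0.03, 0, 0, 0.08, 0, 0.03, 0, 0, 0, 0, 0.03]' 50 >/dev/null; python3 st.py
```

```text
q6 83.6 T [ 0.01 -0.02 -0.01] F [-0.4 -0.6 -3. ] z 0.11391
q6 83.6 T [-0.03 -0.01  0.  ] F [ 0.2 -0.2 -1.7] z 0.10021
```

To row units: 0.004 m is 0.08, 0.003 m is 0.06.

```bash
python3 nudge.py '[0, 0, 0.08, 0, 0.03, 0, 0, 0.06, 0, 0.03, 0, 0, 0, 0, 0.03]' 50 >/dev/null; python3 st.py
for i in 1 2 3; do python3 nudge.py '[0, 0, 0.014, 0, 0.03, 0, 0, 0, 0, 0.03]' 50 >/dev/null; python3 st.py; done
```

```text
q6 83.6 T [-0.04 -0.02  0.01] F [-0.   0.6 -1.3] z 0.09339
q6 83.6 T [ 0.05 -0.01 -0.03] F [-0.2  0.6 -2.1] z 0.09315
q6 83.6 T [-0.02  0.03 -0.  ] F [-0.   0.2 -2. ] z 0.09243
q6 83.6 T [-0.02 -0.08  0.03] F [ 0.3  0.1 -2.8] z 0.09167
```

To row units: 0.0005 m is 0.01.

```bash
for i in 1 2 3; do python3 nudge.py '[0, 0, 0.01, 0, 0.03, 0, 0, 0, 0, 0.03]' 50 >/dev/null; python3 st.py; done
```

```text
q6 83.6 T [ 0.07  0.04 -0.05] F [-0.2  0.  -0.5] z 0.09133
q6 83.6 T [0.19 0.3  0.05] F [-1.   1.5  4.6] z 0.09121
q6 83.6 T [0.34 0.48 0.05] F [-3.4  2.2  9.8] z 0.09117
```

Careful with the scale: shifts go in shares of 50 mm and turns go in shares of 60 degrees. That gives: -0.05 m is -1, -0.04 m is -0.8, -8.5 degrees is -0.1417.

```bash
python3 nudge.py '[0, 0, -0.01, 0, 0.085, 0, 0, 0, 0, 0.085, 0, 0, 0, 0, 0.085, 0, 0, 0, 0, 0.085, 0, 0, -0.4, 0, 0.085, 0, 0, -0.8, 0, 0.085, 0, 0, -1, -0.1417, 0.085, 0, 0, -1, -0.1417, 0.085, 0, 0, 0, -0.1417, 0.085, 0, 0, 0, -0.1417, 0.085]' 50
python3 nudge.py '[0, 0, 0, -0.1417, 0.085, 0, 0, 0, -0.1417, 0.085, 0, 0, 0, 0, 0.085, 0, 0, 0, 0, 0.085]' 50
python3 - <<'E'
from h import *
im=camrig.get_image("wrist")
s=status.observe();p=s["position"];print(p)
hsv=cv2.cvtColor(im["pixels"],cv2.COLOR_RGB2HSV)
m=roi(cv2.inRange(hsv,(3,80,80),(14,255,255)),200,70,440,300); print("copper on stand",circ(im,m,.072))
print("to brass tool",totool(np.array([.5745,-.0715,.25])-p))
E
```

```text
time_s: 26.15
position: [0.4856, -0.2522, 0.2522]
tool_rot: [[1.0, 0.015, 0.002], [0.015, -1.0, -0.002], [0.002, 0.002, -1.0]]
ft_force: [0.1, -0.0, -0.3]
grip_width: 0.085
gripper_force: 0.0
time_s: 26.55
position: [0.4853, -0.252, 0.2506]
tool_rot: [[0.955, 0.297, -0.0], [0.297, -0.955, 0.0], [-0.0, -0.0, -1.0]]
ft_force: [-0.3, 0.2, 0.2]
grip_width: 0.0852
gripper_force: 0.0
[ 0.48526589 -0.25199371  0.25065847]
copper on stand (array([ 0.4837, -0.2519]), np.float64(0.0408), np.float64(0.00028))
to brass tool [ 0.13887533 -0.1457887   0.00066116]
```

To row units: -0.0243 m is -0.486, 0.0239 m is 0.478.

```bash
python3 nudge.py '[0.46, -0.486, 0, 0, 0.085, 0.46, -0.486, 0, 0, 0.085, 0.46, -0.486, 0, 0, 0.085, 0.46, -0.486, 0, 0, 0.085, 0.46, -0.486, 0, 0, 0.085, 0.478, -0.486, 0, 0, 0.085, 0, 0, 0, 0, 0.085, 0, 0, 0, 0, 0.085, 0, 0, 0, 0, 0.085]' 50
python3 - <<'E'
from h import *
im=camrig.get_image("wrist"); cv2.imwrite("pics/w6.png",im["pixels"][:,:,::-1])
s=status.observe();print(s["position"],s["q"].round(1),s["ft_force"].round(1))
hsv=cv2.cvtColor(im["pixels"],cv2.COLOR_RGB2HSV)
m=roi(cv2.inRange(hsv,(15,70,90),(30,255,255)),200,70,440,260); p=circ(im,m,.006); print(p)
print("tool",totool(np.r_[p[0],.0235]-s["position"]))
E
```

```text
time_s: 27.5
position: [0.5736, -0.0718, 0.2507]
tool_rot: [[0.954, 0.299, -0.0], [0.299, -0.954, -0.0], [-0.0, 0.0, -1.0]]
ft_force: [0.8, 0.3, 0.0]
grip_width: 0.0848
gripper_force: 0.0
[ 0.57360577 -0.07200527  0.25073019] [-18.9  24.4  68.8  -0.   86.8  53.7] [ 0.5 -0.1  0.7]
(array([ 0.5754, -0.0712]), np.float64(0.0305), np.float64(0.00014))
tool [ 0.00199245 -0.00025069  0.22722982]
```

View pics/w6.png

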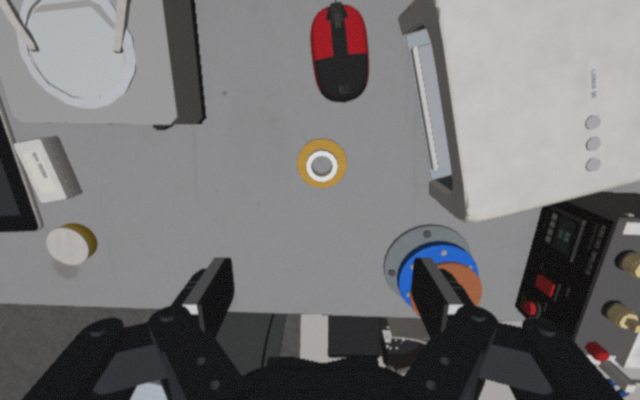

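To row units: 0.045 m is 0.9, 0.03 m is 0.6.

```bash
python3 nudge.py '[0.04, -0.006, 0.9, 0, 0.085, 0, 0, 0.9, 0, 0.085, 0, 0, 0.9, 0, 0.085, 0, 0, 0.9, 0, 0.085, 0, 0, 0.6, 0, 0.085, 0, 0, 0.33, 0, 0.085, 0, 0, 0, 0, 0.06, 0, 0, 0, 0, 0.035, 0, 0, 0, 0, 0.028, 0, 0, 0, 0, 0.028]' 45
python3 nudge.py '[0, 0, 0, 0, 0.028, 0, 0, 0, 0, 0.028, 0, 0, 0, 0, 0.028]' 45;python3 st.py
```

```text
time_s: 28.55
position: [0.5764, -0.0707, 0.0261]
tool_rot: [[0.954, 0.3, 0.003], [0.3, -0.954, -0.001], [0.002, 0.002, -1.0]]
ft_force: [-1.2, -0.4, 5.7]
grip_width: 0.0342
gripper_force: 44.2
time_s: 28.85
position: [0.5764, -0.0707, 0.0261]
tool_rot: [[0.954, 0.301, 0.003], [0.301, -0.954, -0.001], [0.002, 0.002, -1.0]]
ft_force: [-1.6, -1.1, 6.4]
grip_width: 0.0341
gripper_force: 44.1
q6 53.9 T [-0.08  0.29 -0.07] F [-1.6 -1.1  6.4] z 0.02608
```

To row units: -0.05 m is -1, -0.04 m is -0.8.

```bash
python3 nudge.py '[0, 0, -0.4, 0, 0.028, 0, 0, -1, 0, 0.028, 0, 0, -1, 0, 0.028, 0, 0, -1, 0, 0.028, 0, 0, -0.8, 0, 0.028, -0.47, 0.482, 0, 0, 0.028, -0.47, 0.482, 0, 0, 0.028, -0.47, 0.482, 0, 0, 0.028, -0.47, 0.482, 0, 0, 0.028, -0.47, 0.482, 0, 0, 0.028]' 45
python3 nudge.py '[-0.47, 0.482, 0, 0, 0.028, 0, 0, 0.8, 0, 0.028, 0, 0, 0.7, 0, 0.028, 0, 0, 0, 0, 0.028, 0, 0, 0, 0, 0.028, 0, 0, 0, 0, 0.028]' 45
python3 - <<'E'
from h import *
im=camrig.get_image("wrist"); cv2.imwrite("pics/w7.png",im["pixels"][:,:,::-1])
s=status.observe(); p=s["position"]
hsv=cv2.cvtColor(im["pixels"],cv2.COLOR_RGB2HSV)
m=roi(cv2.inRange(hsv,(15,70,70),(30,255,255)),210,140,440,345)
c=circ(im,m,p[2]-.0261+.006); print("flange",c, p, s["ft_force"])
print("ring-TCP tool",totool(np.r_[c[0]-p[:2],0]), "seat-ring tool",totool(np.r_[np.array([.4842,-.2514])-c[0],0]))
E
```

```text
time_s: 29.85
position: [0.499, -0.2215, 0.2351]
tool_rot: [[0.954, 0.301, 0.001], [0.301, -0.954, -0.001], [0.001, 0.001, -1.0]]
ft_force: [0.2, 0.8, -1.6]
grip_width: 0.0343
gripper_force: 45.4
time_s: 30.45
position: [0.4856, -0.251, 0.1615]
tool_rot: [[0.954, 0.301, 0.003], [0.301, -0.954, -0.002], [0.002, 0.003, -1.0]]
ft_force: [0.8, -1.0, -1.3]
grip_width: 0.0343
gripper_force: 45.5
flange (array([ 0.486 , -0.2519]), np.float64(0.0306), np.float64(0.00039)) [ 0.48553298 -0.25093568  0.16138903] [ 1.04831601  0.9332175  -1.6344696 ]
ring-TCP tool [1.54774528e-04 1.06021134e-03 3.76993097e-06] seat-ring tool [-1.56570942e-03 -1.01907366e-03 -6.54891482e-06]
```

View pics/w7.png

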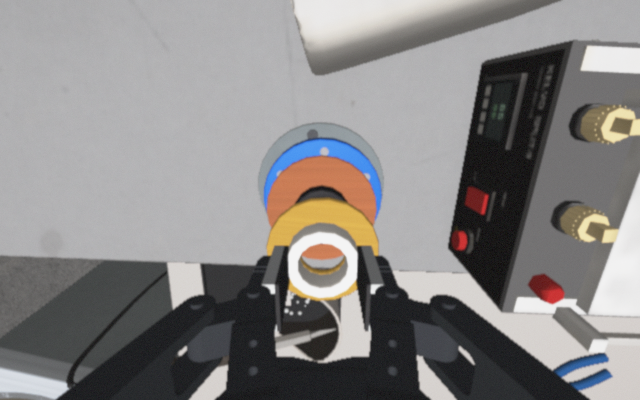

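To row units: 0.012 m is 0.24, -0.0008 m is -0.016.

```bash
python3 nudge.py '[-0.016, -0.01, 0.24, 0, 0.028, 0, 0, 0.24, 0, 0.028, 0, 0, 0.16, 0, 0.028, 0, 0, 0.1, 0, 0.028, 0, 0, 0, 0, 0.028]' 45 >/dev/null; python3 st.py
python3 nudge.py '[0, 0, 0.08, 0, 0.028, 0, 0, 0.08, 0, 0.028, 0, 0, 0.03, 0, 0.028, 0, 0, 0, 0, 0.028]' 45 >/dev/null; python3 st.py
```

```text
q6 32.7 T [-0.    0.02 -0.  ] F [ 0.1 -0.3 -1.4] z 0.12172
q6 32.7 T [ 0.04  0.   -0.04] F [ 0.6  0.2 -1.8] z 0.11253
```

To row units: 0.0005 m is 0.01.

```bash
for i in 1 2 3 4; do python3 nudge.py '[0, 0, 0.01, 0, 0.028, 0, 0, 0, 0, 0.028]' 45 >/dev/null; python3 st.py; done
```

```text
q6 32.7 T [-0.05  0.    0.01] F [ 0.3  1.7 -1.2] z 0.11232
q6 32.7 T [ 0.06  0.19 -0.01] F [0.  1.  3.2] z 0.1121
q6 32.7 T [0.27 0.45 0.05] F [-1.9  1.   7. ] z 0.11204
q6 32.7 T [ 0.45  0.61 -0.05] F [-3.1  1.3 11.7] z 0.112
```

Rested at the predicted height. Release, retreat, verify.

To row units: -0.05 m is -1, -0.04 m is -0.8.

```bash
python3 nudge.py '[0, 0, -0.016, 0, 0.028, 0, 0, 0, 0, 0.085, 0, 0, 0, 0, 0.085, 0, 0, 0, 0, 0.085, 0, 0, 0, 0, 0.085, 0, 0, -0.4, 0, 0.085, 0, 0, -0.8, 0, 0.085, 0, 0, -1, 0, 0.085, 0, 0, -0.6, 0, 0.085, 0, 0, 0, 0, 0.085]' 45
python3 - <<'E'
from h import *
im=camrig.get_image("wrist"); a=im["pixels"][60:260,200:440]
im2=camrig.get_image("scene"); b=im2["pixels"][150:250,300:460]
cv2.imwrite("pics/w8.png",np.hstack([cv2.resize(a,(480,400)),cv2.resize(b,(320,200)).repeat(2,0)[:400]])[:,:,::-1])
hsv=cv2.cvtColor(im["pixels"],cv2.COLOR_RGB2HSV)
for n,lo,hi,z in (("brass",(16,70,70),(30,255,255),.092),("copper",(3,80,80),(14,255,255),.072),("collar",(100,120,80),(125,255,255),.044)):
    print(n,circ(im,roi(cv2.inRange(hsv,lo,hi),200,70,440,300),z))
print(status.observe()["ft_force"],status.observe()["time_s"])
E
```

```text
time_s: 33.2
position: [0.4849, -0.2512, 0.2559]
tool_rot: [[0.954, 0.301, 0.007], [0.301, -0.954, -0.006], [0.005, 0.007, -1.0]]
ft_force: [0.4, 0.2, -0.2]
grip_width: 0.0852
gripper_force: 0.0
brass (array([ 0.4834, -0.2512]), np.float64(0.0304), np.float64(0.00012))
copper (array([ 0.4836, -0.2517]), np.float64(0.0406), np.float64(0.00033))
collar (array([ 0.4858, -0.2519]), np.float64(0.0486), np.float64(0.00043))
[ 0.15283346  0.15133007 -1.45180018] 33.3
```

View pics/w8.png

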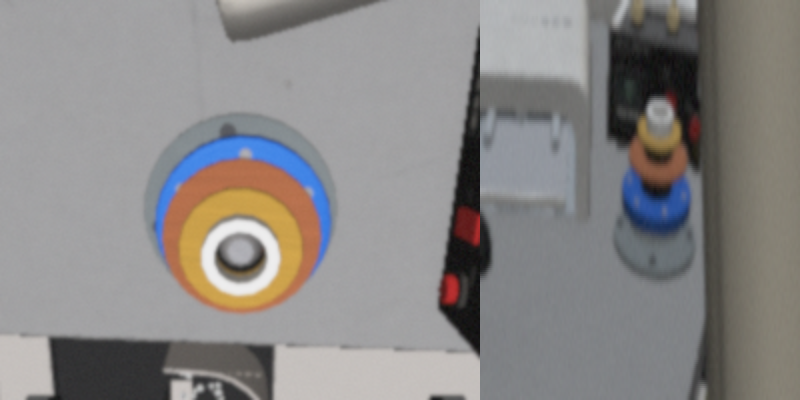

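The picture shows the full stack concentric on the spindle: blue, copper, then brass, with the spindle visible in the white hub at about (240,250). The gripper is clear of it.

```bash
python3 -c "
from rig import env, camrig, status, close_job; print(close_job())"
```

```text
the job is handed in; nothing more can be done
None
```

The job is handed in at about 33 s: the collar engaged the dogs and dropped the full 8 mm onto the seat, the copper and brass rings were lowered onto it until they rested, and the mouse, white box and yellow tin were not touched (no verdict was returned).

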